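# Seat a pump module on its studs and hold it pressed to the sprung plate

## Task

Lift the pump module by its handle, lower it the right way round over the two studs of the mounting dock until it lies flat on it, then slide it back against the spring-loaded port plate. Keep pressing squarely and steadily with about 12 N, so that the plate's pointers stand midway between their two marks and the plate never reaches the end of its travel, for three seconds and on, so that a colleague can fit the nuts: the program finishes while the robot is still holding the module pressed. Leave the vials in their tray and the small steel cup alone.

Things in the scene. Friction and masses are not known exactly. Their poses are not given: they have to be found in the camera images.
- module: Loose pump module, 0.4-0.7 kg, upright on the table. Origin: centre of the underside; x to its rear (side with the tall rear wall), y left, z up. Steel flange 110 (x) x 200 (y) x 8 mm with one slot each side. On it a white body 110 mm wide, x -53 to +39, up to z 50, a white rear wall x 43 to 55, up to z 85, and on top of the body a black handle
- grip (a point): In the module's black handle block: 18 mm thick in x, 70 mm long in y, from z 50 to 90 mm, centred at x -18, y 0 in the module's frame; this point at z 72, axes as the module's. Grip it from above across its thickness; the rear wall begins 61 mm behind its centre
- rear (a point): Middle of the module's flat rear face (110 mm wide, up to z 85), at x 55, y 0, z 55 mm in the module's frame; axes as the module's. This face is what presses on the port plate
- slot_a (a point): Centre of the slot in the module's left flange, on the flange's underside, at x 0, y +77 mm in the module's frame. Slot 71 mm long in x, 15 mm wide in y, open through the flange. Axes as the module's
- slot_b (a point): Centre of the like slot in the module's right flange, at x 0, y -77 mm in the module's frame
- dock: Mounting dock, fixed at a place that varies, left or right. Origin: centre of the underside of its aluminium plate, 220 (x) x 240 (y) x 12 mm; x points to the port plate, the way the module is pushed; z up. Module seated: its x along dock x, its origin at y 0 (play 2.5 mm), z 12, x between -60 and 0 mm; it meets the relaxed port plate at x -26, so lower it at about x -42. Smooth, friction about 0.25
- stud_a (a point): Tip of the dock's left (+y) upright steel stud: at x -30, y +77 mm in the dock's frame, 10 mm diameter, from the plate (z 12) up to z 42 mm, tapered over the top 8 mm; axes as the dock's
- stud_b (a point): Tip of the like right stud, at x -30, y -77, z 42 mm in the dock's frame
- port_plate: Spring-loaded upright grey plate on the dock, 10 x 100 (y) x 66 mm, z 22 to 88, front face at dock x 29 when relaxed, 46 mm in front of a fixed white bracket wall that is 97 mm tall. Origin: the dock's origin when relaxed; moves along dock x. A dark pointer at each upper corner stands at the two marks on the rail beside it at 8 and 16 mm of travel
- plate_face (a point): Middle of the port plate's front face, 55 mm above the table; axes as the dock's. A fixed white rail (dock x 24 to 86, z 89 to 97) runs along either side of the plate, 63 mm from its middle; the module's rear wall passes between the two
- spring (a joint): Travel of the port plate along dock x: 0 relaxed, up to 0.024 m at the hard stop. A spring of 1000 N/m pushes it back: 12 mm means 12 N. It returns and pushes the module away when let go
- tray: White plastic tray, fixed, 110 x 160 x 18 mm, beyond the work; origin under its centre. Leave it alone
- vial0: Glass vial standing in the tray, 40 mm diameter, 85 mm tall, origin at its foot. Leave it alone
- vial1: Glass vial standing in the tray, 36 mm diameter, 80 mm tall, origin at its foot. Leave it alone
- vial2: Glass vial standing in the tray, 40 mm diameter, 85 mm tall, origin at its foot. Leave it alone
- nut_cup: Small steel cup beyond the work, 64 mm wide, 35 mm tall, origin at its foot. Leave it alone
Mind the look-alikes: they are no part of the job. There is more than one size of the module; the job needs the middle-sized.

How it is judged:
By the outcome, as a careful person would: the job done as asked, in the order asked, and still so for the second after the job is handed in, while the arm keeps its last pose, push and grip.
It also fails if it takes over 54 s, if anything falls off the work surface, if the arm or the gripper's body presses on something with over 40 N, if the wrist force passes 120 N, or if a joint passes its speed limit or range.

## Robot

A 6-joint arm with a two-finger parallel gripper is mounted at the origin on the work surface. World frame = base frame: x ahead of the robot, y to its left, z up, the work surface at z = 0. Lengths are in m, angles in rad, forces in N, time in s.
With the tool pointing down it reaches from about 0.35 to 1 m from the base axis. Payload 7.1 kg.
Tool frame: the origin (TCP) lies at the very end of the fingers, on their centre line; the grasp point (between the pads) lies 19 mm behind it; z points along the fingers, y is the direction in which the jaws open and shut (so a half turn about z gives the same grasp; the last joint's range is limited). The gripper opens to 85 mm and grips with 20 to 120 N. Pads are 22 mm wide; open, the fingers measure 114 mm over their backs; the gripper's body (76 mm by 85 mm) begins 54 mm behind the grasp point. The pads swing forward as they close: fully open they stand 13 mm farther back than shut.
Start: joints at [1.229, 0.423, 1.63, -0, 1.089, -0.019], TCP at [0.198, 0.593, 0.231] pointing down, gripper open.
Joint ranges: [-3, 3], [-0.9, 2.11], [0.09, 2.58], [-1.31, 4.45], [0.11, 2.69], [-2.54, 2.54]. Speed limits (rad/s): [2.39, 2.39, 3.01, 3.14, 3.14, 3.14].

## Interface

Orientations are given as a rotation vector (axis times angle).
In Python, from cell import observe, get_image, camera_params, sign_off, recognise, cut_out, spot_point gives the robot as it stands.
- The arm moves only by the shell command python3 -m inch 'ROWS' [FORCE]. ROWS is text: rows parted by semicolons, each of 7 numbers parted by spaces: the shift along the tool's x, y, z in cm, then the turn, a rotation vector about the tool's x, y, z in rad, then the finger opening in cm, from 0 to 8.54. A call has 1 to 5 rows; each row is the pose to reach, as a shift and turn from the pose commanded when the call began, along the tool's axes at that moment; what a row does not reach only later rows make up. A row lasts 1/12 s, in which the tool goes at most 41.7 mm and 7.16 degrees, less where a joint would pass 70% of its speed; a pose out of reach is approached as far as the arm can. A call with a gripper value outside its range is refused whole. The fingers move at their own pace and stop on an object; FORCE is the grip in N (left out, the last holds). Time passes only in rows, so rows that repeat a pose let the fingers close. It gives the time, the measured TCP pose, the force and the opening at its end, in the units of the state.
- observe(): the state, without advancing time (a new reading comes with each control period).
- get_image(name): name is "scene" or "top"; returns the picture (480x640x3 uint8, blue, green, red); there is no depth.
- camera_params(name): a dict with "intrinsics" (3x3 intrinsics, pixels), "k1" (the pictures are not rectified: a ray, as slopes to the right and down, at radius r is drawn at 1 + k1 r^2 times it, then the intrinsics apply), "R" (3x3) and "t" (3): a world point X has camera coordinates R X + t. Camera axes: x right, y down, z forward; pixel columns grow to the right and rows downward; lengths in m; the calibration is good to about 2 mm. A picture is of the moment at which its call begins. camera_params takes no time and is no camera call.
- sign_off(): hands the job in, once; it reports no verdict.
Trained networks look in the newest picture that a camera, given by its name, has taken for a name from the list of things; names that differ only in an ending like _2 or _b are one class to them, and where a whole thing is asked for, a point or a joint stands for the part that bears it (a point fixed in the world has none). Each returns a list of dicts, best first, with "p" (0 to 1); they miss things now and then, are a little off and sometimes report something else, mostly with a low value. They report only what shows in the picture. A call takes as long as a camera call. They do not tell look-alikes from the thing itself.
- recognise(camera, query): "at" ([x, y, z] in m, in world coordinates, good to about 4 mm: the middle of the surface that is visible of it).
- cut_out(camera, query): "mask" (480x640 bool, what is visible of it).
- spot_point(camera, query): "at" ([x, y, z] in m, in world coordinates, good to about 4 mm: a listed point, or the origin of a listed thing).
The state is a dict: "time": time; "qpos": joint angles; "qvel": joint speeds; "joint_torque": joint torques, N m; "tool_pos": TCP position; "tcp_rot": TCP orientation; "ft_force": force on the tool from outside, world axes, zero at the start; "moment": the same for the moment, N m; "finger_gap": opening from 0.0 (shut) to 1.0 (fully open).
Only numpy, scipy, OpenCV 4.12 (cv2) and the standard library are available. Lean on these libraries where they do the work, as an engineer would, in place of code of your own. Each camera call takes 0.05 s, during which the arm holds its last target. There are 200 camera calls.

## Working session

There is one attempt and no reset: what is moved stays moved. The work goes in short steps, Python scripts to look and compute and a shell command to move; the robot and the scene stay as the last step left them, time stands still between calls to the robot, and variables do not carry over. Pictures are saved under pics/ and viewed, about 8 in all and at most 12, crops included, and the job is handed in when it is done.

```bash
mkdir -p pics; ls; cat > h.py <<'E'
import numpy as np, cv2
from cell import *
from scipy.spatial.transform import Rotation as Ro
def snap(c,n):
    im=get_image(c); cv2.imwrite(f'pics/{n}.png',im); return im
def proj(c,X):
    p=camera_params(c); X=np.atleast_2d(X); Y=X@np.array(p['R']).T+np.array(p['t']); s=Y[:,:2]/Y[:,2:]
    s=s*(1+p['k1']*(s**2).sum(1,keepdims=True)); K=np.array(p['intrinsics']); return s@K[:2,:2].T+K[:2,2]
def ray(c,uv):
    p=camera_params(c);K=np.array(p['intrinsics']);d=np.array([p['k1'],0,0,0.])
    s=cv2.undistortPoints(np.array([[uv]],float),K,d)[0,0]; R=np.array(p['R'])
    return -R.T@np.array(p['t']), R.T@np.array([*s,1])
def onz(c,uv,z):
    o,d=ray(c,uv); return o+d*(z-o[2])/d[2]
E
python3 - <<'E'
from h import *
a=snap('scene','s0');b=snap('top','t0')
for c in('scene','top'):
    p=camera_params(c);print(c,-np.array(p['R']).T@p['t'])
    for q in('module','grip','rear','slot_a','dock','stud_a','plate_face','port_plate'):
        for r in spot_point(c,q): print(c,q,np.round(r['at'],3),round(r['p'],2),proj(c,r['at']).round()[0])
E
```

```text
pics
scene [1.23724049 0.88278758 1.09759553]
scene module [ 0.473  0.284 -0.   ] 0.88 [379. 273.]
scene module [0.54  0.6   0.002] 0.6 [470. 376.]
scene module [ 0.286  0.215 -0.   ] 0.56 [410. 221.]
scene module [ 0.502 -0.276  0.041] 0.51 [225. 155.]
scene grip [0.282 0.226 0.049] 0.96 [417. 208.]
scene grip [0.513 0.589 0.09 ] 0.82 [482. 340.]
scene grip [0.459 0.275 0.07 ] 0.67 [383. 248.]
scene rear [0.281 0.181 0.036] 0.96 [403. 203.]
scene rear [0.6   0.635 0.075] 0.94 [472. 385.]
scene rear [0.531 0.3   0.053] 0.88 [368. 275.]
scene slot_a [0.498 0.207 0.   ] 0.85 [348. 260.]
scene slot_a [0.587 0.51  0.001] 0.83 [421. 362.]
scene slot_a [ 0.449  0.356 -0.002] 0.79 [409. 286.]
scene slot_a [0.232 0.214 0.002] 0.72 [423. 210.]
scene slot_a [0.333 0.218 0.002] 0.61 [398. 230.]
scene slot_a [ 0.481  0.684 -0.   ] 0.58 [521. 386.]
scene dock [ 0.537 -0.194  0.002] 0.81 [234. 185.]
scene dock [ 0.762  0.032 -0.001] 0.42 [216. 275.]
scene stud_a [ 0.505 -0.275  0.043] 0.73 [224. 155.]
scene stud_a [ 0.509 -0.117  0.042] 0.66 [259. 183.]
scene plate_face [ 0.571 -0.198  0.054] 0.71
[... 326 characters left out ...]
076] 0.76 [250. 275.]
top grip [0.516 0.583 0.096] 0.71 [130. 249.]
top rear [0.527 0.3   0.057] 0.97 [243. 248.]
top rear [0.284 0.18  0.037] 0.89 [287. 343.]
top rear [0.596 0.636 0.07 ] 0.77 [114. 218.]
top slot_a [0.455 0.355 0.001] 0.91 [223. 275.]
top slot_a [ 0.486  0.686 -0.   ] 0.9 [103. 261.]
top slot_a [0.337 0.218 0.007] 0.68 [274. 321.]
top slot_a [ 0.507 -0.275  0.044] 0.66 [462. 261.]
top slot_a [0.587 0.504 0.001] 0.62 [170. 225.]
top slot_a [ 0.235  0.216 -0.004] 0.61 [273. 359.]
top slot_a [0.497 0.211 0.003] 0.58 [278. 261.]
top dock [ 0.541 -0.194 -0.003] 0.85 [428. 248.]
top stud_a [ 0.509 -0.274  0.041] 0.88 [461. 260.]
top stud_a [ 0.506 -0.122  0.043] 0.58 [405. 260.]
```

```bash
python3 -c "from cell import observe;print(observe())"
```

```text
{'time': 0.9, 'qpos': array([ 1.22900503e+00,  4.23049526e-01,  1.62989427e+00, -8.53067839e-06,
        1.08862111e+00, -1.89970618e-02]), 'qvel': array([-0.00079004, -0.00067826,  0.00163776, -0.00065453, -0.0001252 ,
        0.00104969]), 'joint_torque': array([-4.72331431e-04, -5.57313502e+01, -2.82145268e+01, -2.29079876e-05,
        4.77029771e-04,  8.49067078e-06]), 'tool_pos': array([0.19823206, 0.59271432, 0.23135286]), 'tcp_rot': array([5.04837396e-01, 3.10075242e+00, 4.07536794e-05]), 'ft_force': array([ 0.5158344 , -0.3951967 , -0.69930781]), 'moment': array([ 0.03290926, -0.08441188, -0.00746271]), 'finger_gap': 1.0068560605374663}
```

View pics/s0.png

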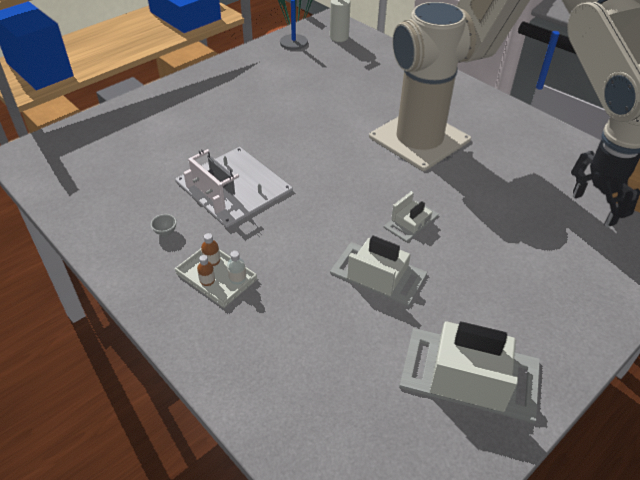

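View pics/t0.png

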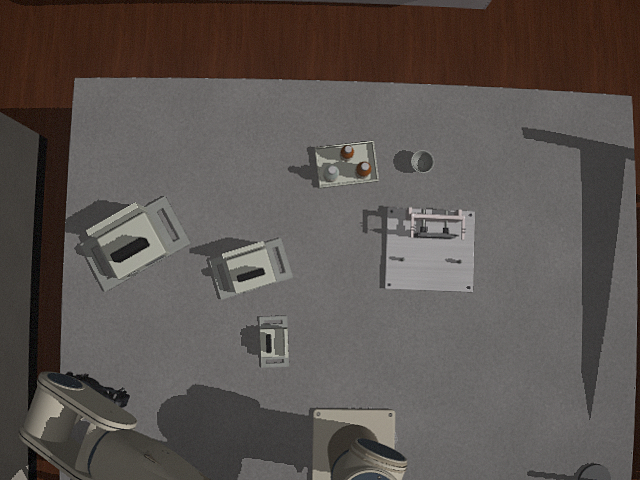

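Three look-alikes in the top view: large (130,245), middle (250,270), small (272,342). The middle one has its slots about 153 mm apart, which matches the 154 mm given. I'll confirm it in an enlarged crop with the model overlaid.

```bash
cat >> h.py <<'E'
def T(x,y,z,yaw,P):
    P=np.atleast_2d(np.array(P,float));c,s=np.cos(yaw),np.sin(yaw)
    return np.c_[x+c*P[:,0]-s*P[:,1],y+s*P[:,0]+c*P[:,1],z+P[:,2]]
def rect(x0,x1,y0,y1,z): return [[x0,y0,z],[x1,y0,z],[x1,y1,z],[x0,y1,z]]
MOD=[rect(-.055,.055,-.1,.1,.008),rect(.043,.055,-.055,.055,.085),rect(-.027,-.009,-.035,.035,.09)]+[rect(-.0355,.0355,s*.077-.0075,s*.077+.0075,.008) for s in(1,-1)]
DOCK=[rect(-.11,.11,-.12,.12,.012)]+[[[-.03,s*.077,.012],[-.03,s*.077,.042]] for s in(1,-1)]+[rect(.024,.086,s*.063-.003,s*.063+.003,.097) for s in(1,-1)]+[rect(.029,.039,-.05,.05,.088)]
def over(im,c,model,pose,box,sc,col=(0,0,255)):
    x0,y0,x1,y1=box; o=cv2.resize(im[y0:y1,x0:x1],None,fx=sc,fy=sc,interpolation=cv2.INTER_CUBIC)
    for P in model:
        q=((proj(c,T(*pose,P))-[x0,y0]+.5)*sc-.5)
        cv2.polylines(o,[np.round(q*8).astype(np.int32)],True,col,1,cv2.LINE_AA,3)
    return o
E
python3 - <<'E'
from h import *
t=cv2.imread('pics/t0.png')
m=(.4735,.2825,0,np.radians(17)); d=(.537,-.1965,0,0)
a=over(t,'top',MOD,m,(200,225,300,310),4)
b=over(t,'top',DOCK,d,(380,198,480,298),4)
b=b[:340]
s=cv2.imread('pics/s0.png')
a2=over(s,'scene',MOD,m,(325,225,430,310),4)[:,:400];b2=over(s,'scene',DOCK,d,(172,140,297,232),4)[:,:500]
top=np.hstack([a,b]);bot=np.hstack([a2,b2[:340]]);w=min(top.shape[1],bot.shape[1],)
cv2.imwrite('pics/o1.png',cv2.resize(np.vstack([top[:,:800],bot[:,:800]]),(706,600)))
E
```

```text
(no output)
```

View pics/o1.png

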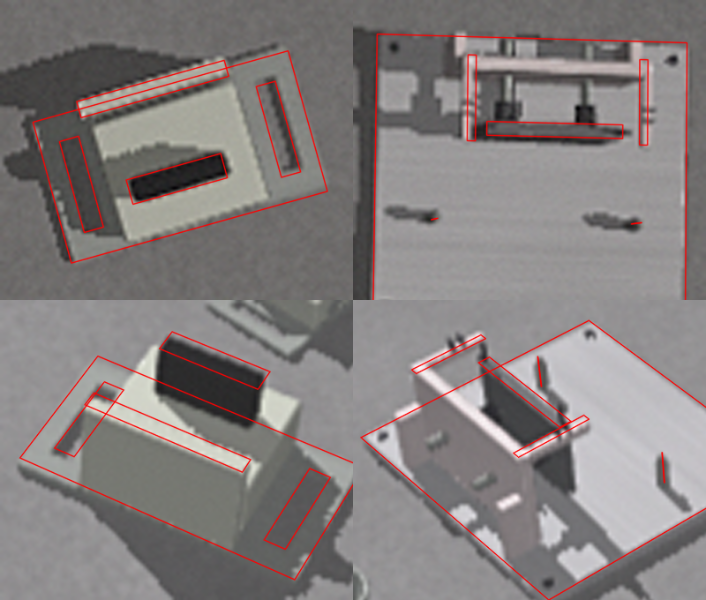

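The crop confirms it: the 110x200 mm flange, slots, rear wall and handle outlines all fit the middle module, with yaw about 17° and rear wall toward +x. The dock fits at yaw about 0, and I'll refine both poses numerically by aligning edges.

```bash
cat >> h.py <<'E'
from scipy.optimize import minimize
from scipy.ndimage import map_coordinates
def grad(im,s=1.2):
    g=cv2.GaussianBlur(cv2.cvtColor(im,cv2.COLOR_BGR2GRAY).astype(np.float32),(0,0),s)
    return np.minimum(np.hypot(cv2.Sobel(g,5,1,0),cv2.Sobel(g,5,0,1)),120)
def fit(ims,model,p0,z=0):
    G={c:grad(i) for c,i in ims.items()}
    pts=np.vstack([np.linspace(P[i],P[(i+1)%len(P)],60) for P in map(np.array,model) for i in range(len(P))])
    def f(p,cs):
        v=0
        for c in cs:
            q=proj(c,T(p[0],p[1],z,p[2],pts)); v-=map_coordinates(G[c],[q[:,1],q[:,0]],order=1).mean()
        return v
    out={}
    for cs in [[c] for c in G]+[list(G)]:
        best=min((minimize(f,np.array(p0)+[a,b,e],args=(cs,),method='Nelder-Mead',options=dict(initial_simplex=np.array(p0)+[a,b,e]+np.array([[0,0,0],[.004,0,0],[0,.004,0],[0,0,.03]]))) for a in(-.003,.003) for b in(-.003,.003) for e in(-.015,.015)),key=lambda r:r.fun)
        out['+'.join(cs)]=best.x; print(cs,np.round(best.x[:2],4),round(np.degrees(best.x[2]),2),round(best.fun,1))
    return out
E
python3 - <<'E'
from h import *
ims={'top':cv2.imread('pics/t0.png'),'scene':cv2.imread('pics/s0.png')}
fit(ims,[MOD[0],MOD[2]]+MOD[3:],[.4735,.2825,.297])
fit(ims,[DOCK[0]],[.537,-.1965,0])
fit(ims,[DOCK[0]]+DOCK[3:5],[.537,-.1965,0])
E
```

```text
['top'] [0.4751 0.2818] 18.69 -80.9
['scene'] [0.4753 0.2831] 18.91 -74.6
['top', 'scene'] [0.4752 0.2824] 18.73 -155.0Traceback (most recent call last):
  File "<stdin>", line 4, in <module>
  File "h.py", line 42, in fit
    best=min((minimize(f,np.array(p0)+[a,b,e],args=(cs,),method='Nelder-Mead',options=dict(initial_simplex=np.array(p0)+[a,b,e]+np.array([[0,0,0],[.004,0,0],[0,.004,0],[0,0,.03]]))) for a in(-.003,.003) for b in(-.003,.003) for e in(-.015,.015)),key=lambda r:r.fun)
  File "h.py", line 42, in <genexpr>
    best=min((minimize(f,np.array(p0)+[a,b,e],args=(cs,),method='Nelder-Mead',options=dict(initial_simplex=np.array(p0)+[a,b,e]+np.array([[0,0,0],[.004,0,0],[0,.004,0],[0,0,.03]]))) for a in(-.003,.003) for b in(-.003,.003) for e in(-.015,.015)),key=lambda r:r.fun)
              ~~~~~~~~^^^^^^^^^^^^^^^^^^^^^^^^^^^^^^^^^^^^^^^^^^^^^^^^^^^^^^^^^^^^^^^^^^^^^^^^^^^^^^^^^^^^^^^^^^^^^^^^^^^^^^^^^^^^^^^^^^^^^^^^^^^^^^^^^^^^^^^^^^^^^^^^^^^^^^^^^^^^^^^
    res = _minimize_neldermead(fun, x0, args, callback, bounds=bounds,
                               **options)
    fxcc = func(xcc)
    fx = function(np.copy(x), *(wrapper_args + args))
  File "h.py", line 38, in f
    q=proj(c,T(p[0],p[1],z,p[2],pts)); v-=map_coordinates(G[c],[q[:,1],q[:,0]],order=1).mean()
  File "h.py", line 7, in proj
    p=camera_params(c); X=np.atleast_2d(X); Y=X@np.array(p['R']).T+np.array(p['t']); s=Y[:,:2]/Y[:,2:]
ValueError: time passes only in moves, steps and waits
```

```bash
sed -i 's/^from cell import \*/from cell import *\nimport cell,functools\ncamera_params=functools.cache(cell.camera_params)/' h.py
cat > plan.py <<'E'
from h import *
def rows(target,rotvec_target=None,yaw_target=None,st=None):
    "shift cm/turn in tool axes from the present pose; yaw of tool y axis in world (mod pi)"
    st=st or observe(); R=Ro.from_rotvec(st['tcp_rot']).as_matrix()
    print('shift cm',np.round(R.T@(np.array(target)-st['tool_pos'])*100,2))
    if yaw_target is not None:
        for k in(0,np.pi,-np.pi):
            y=yaw_target+k; Y=np.array([np.cos(y),np.sin(y),0]);Z=np.array([0,0,-1.]);Rt=np.c_[np.cross(Y,Z),Y,Z]
            print('turn',np.round(Ro.from_matrix(R.T@Rt).as_rotvec(),4))
E
python3 - <<'E'
from plan import *
ims={'top':cv2.imread('pics/t0.png'),'scene':cv2.imread('pics/s0.png')}
fit(ims,[DOCK[0]],[.537,-.1965,0])
fit(ims,[DOCK[0]]+DOCK[3:5],[.537,-.1965,0])
m=(.4752,.2824,0,np.radians(18.7))
g=T(*m,[-.018,0,0])[0];g[2]=.14;print(g)
st=observe();print(st['time'],Ro.from_rotvec(st['tcp_rot']).as_matrix().round(3))
rows(g,yaw_target=m[3])
E
```

```text
['top'] [ 0.5378 -0.1957] -1.06 -93.3
['scene'] [ 0.5388 -0.193 ] -0.85 -90.2
['top', 'scene'] [ 0.5382 -0.1955] -1.11 -182.2
['top'] [ 0.5391 -0.1815] -0.97 -83.6
['scene'] [ 0.5403 -0.1923] -1.46 -97.4
['top', 'scene'] [ 0.5386 -0.1943] -0.06 -167.3
[0.45815022 0.27662897 0.14      ]
0.9 [[-0.948  0.317  0.   ]
 [ 0.317  0.948  0.   ]
 [-0.     0.    -1.   ]]
shift cm [-34.68 -21.73   9.13]
turn [ 0.     -0.      0.9216]
turn [ 0.    0.   -2.22]
turn [ 0.    0.   -2.22]
```

Dock pose (0.538, -0.195), yaw -1.05°. Now I'll approach above the handle with the fingers part open, since the rear wall is close.

```bash
python3 -m inch '-8 -5 2 0 0 0.12 4.5; -16 -10 4 0 0 0.24 4.5; -22 -14 6 0 0 0.36 4.5; -22 -14 6 0 0 0.48 4.5; -22 -14 6 0 0 0.5 4.5'
python3 - <<'E'
from plan import *
m=(.4752,.2824,0,np.radians(18.7))
g=T(*m,[-.018,0,0])[0];g[2]=.13
rows(g,yaw_target=m[3])
E
```

```text
time: 1.32
tool_pos: [0.3271, 0.4337, 0.1848]
tcp_rot: [1.264, 2.876, 0.001]
ft_force: [0.8, 1.1, 0.4]
finger_gap: 0.528
shift cm [-20.44  -0.96   5.48]
turn [ 5.000e-04 -2.000e-04  4.161e-01]
turn [ 2.0000e-04  7.0000e-04 -2.7255e+00]
turn [ 2.0000e-04  7.0000e-04 -2.7255e+00]
```

```bash
python3 -m inch '-4 -0.2 1 0 0 0.12 4.5; -8 -0.4 2 0 0 0.24 4.5; -12 -0.6 3 0 0 0.36 4.5; -16 -0.8 4 0 0 0.416 4.5; -20 -0.9 5 0 0 0.416 4.5'
python3 - <<'E'
from plan import *
m=(.4752,.2824,0,np.radians(18.7))
g=T(*m,[-.018,0,0])[0];g[2]=.057
rows(g,yaw_target=m[3])
E
```

```text
time: 1.73
tool_pos: [0.4568, 0.2807, 0.1348]
tcp_rot: [1.828, 2.555, 0.001]
ft_force: [0.8, -0.3, 1.1]
finger_gap: 0.526
shift cm [-0.43 -0.    7.78]
turn [ 0.0004 -0.0001  0.0025]
turn [ 2.0000e-04  7.0000e-04 -3.1391e+00]
turn [ 2.0000e-04  7.0000e-04 -3.1391e+00]
```

```bash
python3 -m inch '-0.4 0 2 0 0 0 4.5; -0.4 0 4 0 0 0 4.5; -0.4 0 6 0 0 0 4.5; -0.4 0 7.7 0 0 0 4.5; -0.4 0 7.7 0 0 0 4.5'
python3 - <<'E'
from plan import *
m=(.4752,.2824,0,np.radians(18.7))
g=T(*m,[-.018,0,0])[0];g[2]=.057
rows(g,yaw_target=m[3])
E
```

```text
time: 2.15
tool_pos: [0.4554, 0.2773, 0.0553]
tcp_rot: [-1.823, -2.556, 0.007]
ft_force: [-1.0, -0.7, -0.7]
finger_gap: 0.527
shift cm [-0.15  0.24 -0.17]
turn [-0.005   0.001   0.0051]
turn [-1.6000e-03 -7.8000e-03 -3.1365e+00]
turn [-1.6000e-03 -7.8000e-03 -3.1365e+00]
```

```bash
python3 -m inch '0 0 0 0 0 0 1; 0 0 0 0 0 0 1; 0 0 0 0 0 0 1; 0 0 0 0 0 0 1; 0 0 0 0 0 0 1' 60
```

```text
time: 2.57
tool_pos: [0.4579, 0.2791, 0.0591]
tcp_rot: [1.823, 2.557, 0.003]
ft_force: [0.6, -0.2, 2.1]
finger_gap: 0.2
```

```bash
python3 -m inch '0 0 -1 0 0 0 1; 0 0 -3 0 0 0 1; 0 0 -6 0 0 0 1; 0 0 -9 0 0 0 1; 0 0 -11 0 0 0 1' 80
python3 - <<'E'
from plan import *
d=(.538,-.195,0,np.radians(-1.05))
g=T(*d,[-.042-.018,0,0])[0];g[2]=.165
rows(g,yaw_target=d[3]);print(observe()['qpos'].round(2))
E
```

```text
time: 2.98
tool_pos: [0.4568, 0.2785, 0.1706]
tcp_rot: [1.824, 2.558, 0.001]
ft_force: [1.4, 0.2, -6.6]
finger_gap: 0.194
shift cm [-45.35 -13.4    0.55]
turn [ 5.000e-04 -2.000e-04  3.504e-01]
turn [ 3.0000e-04  7.0000e-04 -2.7912e+00]
turn [ 3.0000e-04  7.0000e-04 -2.7912e+00]
[0.53 0.37 1.88 0.   0.89 0.19]
```

```bash
python3 -m inch '-2 -0.6 0 0 0 0.04 1; -5 -1.5 0 0 0 0.1 1; -8.5 -2.5 0 0 0 0.16 1; -12 -3.5 0 0 0 0.22 1; -15.5 -4.6 0 0 0 0.28 1'
```

```text
time: 3.4
tool_pos: [0.4629, 0.1156, 0.1684]
tcp_rot: [-2.165, -2.276, 0.002]
ft_force: [0.8, -0.5, -6.4]
finger_gap: 0.2
```

```bash
python3 - <<'E'
from plan import *
d=(.538,-.195,0,np.radians(-1.05))
g=T(*d,[-.042-.018,0,0])[0];g[2]=.165
rows(g,yaw_target=d[3])
E
```

```text
shift cm [-30.98  -0.04   0.34]
turn [-0.0011  0.0003  0.0684]
turn [-4.0000e-04 -1.7000e-03 -3.0732e+00]
turn [-4.0000e-04 -1.7000e-03 -3.0732e+00]
```

```bash
python3 -m inch '-3.5 0 0 0 0 0.03 1; -7 0 0 0 0 0.07 1; -10.5 0 0 0 0 0.07 1; -14 0 0 0 0 0.07 1; -17.5 0 0 0 0 0.07 1'; python3 -m inch '-3.5 0.2 0 0 0 0 1; -7 0.5 0 0 0 0 1; -10 0.7 0 0 0 0 1; -12.5 0.9 0 0 0 0 1; -13.5 0.9 0 0 0 0 1'; python3 -m inch '0 0 0 0 0 0 1;0 0 0 0 0 0 1;0 0 0 0 0 0 1'
python3 - <<'E'
from plan import *
d=(.538,-.195,0,np.radians(-1.05))
g=T(*d,[-.042-.018,0,0])[0];g[2]=.145
rows(g,yaw_target=d[3])
E
```

```text
time: 3.82
tool_pos: [0.4718, -0.0592, 0.1683]
tcp_rot: [-2.24, -2.201, 0.001]
ft_force: [0.3, -0.3, -6.6]
finger_gap: 0.197
time: 4.23
tool_pos: [0.4794, -0.1957, 0.1684]
tcp_rot: [2.243, 2.199, -0.001]
ft_force: [-0.6, 0.2, -6.5]
finger_gap: 0.198
time: 4.48
tool_pos: [0.479, -0.1918, 0.1679]
tcp_rot: [-2.24, -2.201, 0.0]
ft_force: [-0.5, 0.1, -6.4]
finger_gap: 0.197
shift cm [-0.21 -0.09  2.29]
turn [-0.0014 -0.0009  0.0006]
turn [ 1.400e-03 -2.100e-03 -3.141e+00]
turn [ 1.400e-03 -2.100e-03 -3.141e+00]
```

```bash
python3 -m inch '-0.1 0 1.5 0 0 0 1; -0.2 0 3 0 0 0 1; -0.2 0 4.5 0 0 0 1; -0.2 0 4.8 0 0 0 1; -0.2 0 4.8 0 0 0 1'
python3 - <<'E'
from plan import *
t=snap('top','t1');s=snap('scene','s1');st=observe()
yaw=np.radians(-1.05);z=st['tool_pos'][2]-.059
p0=T(*st['tool_pos'][:2],z,yaw,[.018,0,0])[0];print('z',z,p0)
r=fit({'top':t,'scene':s},[MOD[0][:3]+[MOD[0][3]],MOD[2]]+MOD[3:],[p0[0],p0[1],yaw],z)
# dock plate, top view (unoccluded front/sides)
for c in('top','scene'):
    for q in('stud_a','slot_a','grip','rear'):
        for k in spot_point(c,q): 
            if k['p']>.4 and k['at'][1]<0: print(c,q,np.round(k['at'],4),round(k['p'],2))
pm=(*r['top+scene'][:2],z,r['top+scene'][2]);d=(.538,-.195,0,np.radians(-1.05))
o=over(t,'top',MOD,pm,(375,190,485,310),5)
def add(o,im,c,box,sc):
    for P in DOCK:
        q=((proj(c,T(*d,P))-[box[0],box[1]]+.5)*sc-.5);cv2.polylines(o,[np.round(q*8).astype(np.int32)],True,(0,200,0),1,cv2.LINE_AA,3)
add(o,t,'top',(375,190),5)
o2=over(s,'scene',MOD,pm,(165,110,305,230),5);add(o2,s,'scene',(165,110),5)
cv2.imwrite('pics/o2.png',cv2.resize(np.hstack([o,o2]),(800,384)))
E
```

```text
time: 4.9
tool_pos: [0.4787, -0.1934, 0.1192]
tcp_rot: [-2.238, -2.201, 0.002]
ft_force: [-0.1, -0.0, -6.0]
finger_gap: 0.192
z 0.06158902021085794 [ 0.49806407 -0.19463383  0.06158902]
['top'] [ 0.4964 -0.1883] -5.05 -55.9
['scene'] [ 0.5115 -0.1906] 3.75 -65.0
['top', 'scene'] [ 0.5004 -0.1931] -2.96 -114.7
top stud_a [ 0.5094 -0.1212  0.0427] 0.95
top slot_a [ 0.4976 -0.123   0.0614] 0.87
top grip [ 0.4809 -0.1978  0.1383] 0.88
top rear [ 0.5515 -0.1973  0.114 ] 0.76
scene stud_a [ 0.5074 -0.1184  0.0419] 0.93
scene slot_a [ 0.4945 -0.274   0.0633] 0.82
scene slot_a [ 0.4964 -0.1189  0.0624] 0.8
scene grip [ 0.4774 -0.1974  0.1316] 0.75
scene rear [ 0.5581 -0.1977  0.1152] 0.57
```

View pics/o2.png

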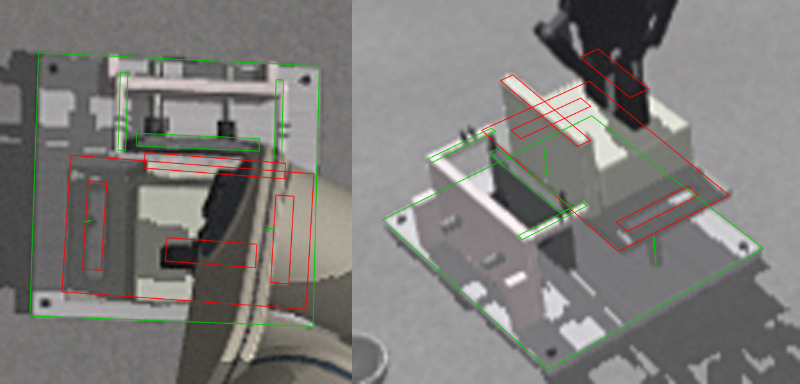

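The arm hides much of the module, so the full fit failed. I'll fit only the visible left half and inspect slot_a against stud_a directly.

```bash
python3 - <<'E'
from plan import *
t=cv2.imread('pics/t1.png');s=cv2.imread('pics/s1.png');st=observe()
R=Ro.from_rotvec(st['tcp_rot']).as_matrix();yaw=np.arctan2(R[1,1],R[0,1]);yaw=(yaw+np.pi/2)%np.pi-np.pi/2
print('tool yaw',np.degrees(yaw),st['tool_pos'])
z=.061
L=[[[-.055,.1,.008],[.055,.1,.008]],[[.055,.065,.008],[.055,.1,.008]],[[-.055,.065,.008],[-.055,.1,.008]],MOD[4-1]]
p0=T(*st['tool_pos'][:2],z,yaw,[.018,-.0024,0])[0];print(p0)
for zz in(.059,.061,.063): 
    print(zz);r=fit({'top':t,'scene':s},L,[p0[0],p0[1],yaw],zz)
# dock front+left edges from the fresh pictures not needed; crop slot/stud
a=over(t,'top',[],(0,0,0,0),(382,215,432,285),8);b=over(s,'scene',[],(0,0,0,0),(262,140,312,210),8)
cv2.imwrite('pics/c3.png',np.hstack([a,b]))
d=(.538,-.195,0,np.radians(-1.05))
for c,(x0,y0) in dict(top=(382,215),scene=(262,140)).items():
    print(c,((proj(c,T(*d,[[-.03,.077,.042],[-.03,.077,.012]]))-[x0,y0]+.5)*8).round())
E
```

```text
tool yaw -1.0368807580833665 [ 0.47985107 -0.19496224  0.12042091]
[ 0.49780469 -0.19768758  0.061     ]
0.059
['top'] [ 0.4943 -0.1959] -7.5 -55.1
['scene'] [ 0.5085 -0.1916] 2.87 -73.6
['top', 'scene'] [ 0.5003 -0.1944] -3.11 -123.5
0.061
['top'] [ 0.4942 -0.1955] -7.53 -55.3
['scene'] [ 0.5099 -0.1897] 2.88 -73.6
['top', 'scene'] [ 0.4994 -0.1938] -4.29 -121.9
0.063
['top'] [ 0.4942 -0.1952] -7.51 -55.5
['scene'] [ 0.5114 -0.1878] 2.98 -73.5
['top', 'scene'] [ 0.4989 -0.1931] -5.03 -118.0
top [[170. 351.]
 [155. 355.]]
scene [[-21. 352.]
 [-16. 421.]]
```

View pics/c3.png

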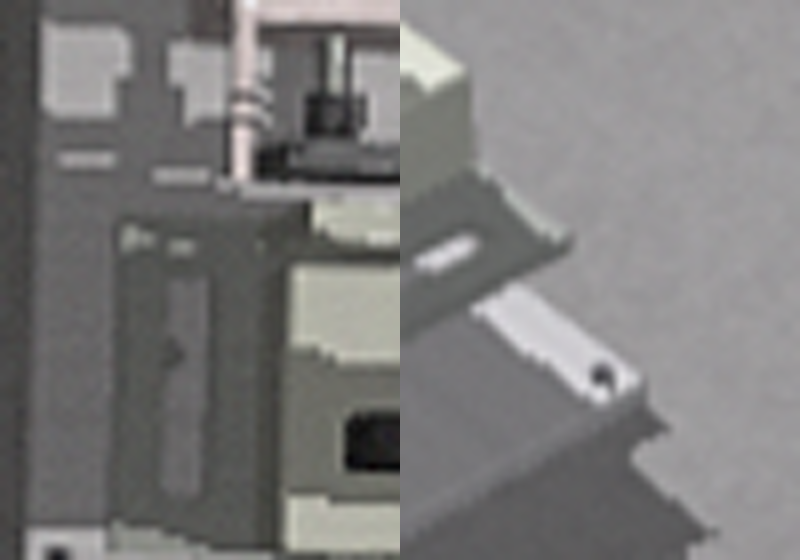

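The crop shows stud_a (dark, about (175,352)) visible through slot_a (x 166–209). Corrected for height parallax, the stud sits within about 0.5 mm of the slot centre and 12 mm ahead of it, as planned for x = -42. I'm lowering it, watching the force.

```bash
python3 -m inch '0 0 0.6 0 0 0 1; 0 0 1.2 0 0 0 1; 0 0 1.8 0 0 0 1; 0 0 2.2 0 0 0 1; 0 0 2.2 0 0 0 1'; python3 -m inch '0 0 0.2 0 0 0 1; 0 0 0.4 0 0 0 1; 0 0 0.6 0 0 0 1; 0 0 0.8 0 0 0 1; 0 0 0.8 0 0 0 1'
```

```text
time: 5.82
tool_pos: [0.4789, -0.1945, 0.0967]
tcp_rot: [-2.24, -2.2, 0.001]
ft_force: [0.1, 0.2, -6.0]
finger_gap: 0.194
time: 6.23
tool_pos: [0.4795, -0.1948, 0.0898]
tcp_rot: [-2.241, -2.201, 0.0]
ft_force: [1.0, 0.3, -6.7]
finger_gap: 0.195
```

No contact with the underside about 11 mm below the stud tips, so both studs are in. Continuing down.

```bash
python3 -m inch '0 0 0.4 0 0 0 1; 0 0 0.8 0 0 0 1; 0 0 1.2 0 0 0 1; 0 0 1.5 0 0 0 1; 0 0 1.6 0 0 0 1'; python3 -m inch '0 0 0.1 0 0 0 1; 0 0 0.15 0 0 0 1; 0 0 0.2 0 0 0 1; 0 0 0.2 0 0 0 1; 0 0 0.2 0 0 0 1'
```

```text
time: 6.65
tool_pos: [0.4793, -0.1948, 0.0734]
tcp_rot: [-2.241, -2.201, 0.001]
ft_force: [-0.5, -0.2, -5.9]
finger_gap: 0.198
time: 7.07
tool_pos: [0.4797, -0.1948, 0.0721]
tcp_rot: [2.241, 2.201, 0.0]
ft_force: [0.6, 1.6, -7.7]
finger_gap: 0.196
```

```bash
python3 -m inch '0 0 0.05 0 0 0 1; 0 0 0.1 0 0 0 1; 0 0 0.1 0 0 0 1; 0 0 0.1 0 0 0 1'; python3 -m inch '0 0 0.05 0 0 0 1; 0 0 0.1 0 0 0 1; 0 0 0.1 0 0 0 1; 0 0 0.1 0 0 0 1'
```

```text
time: 7.4
tool_pos: [0.4798, -0.1948, 0.0712]
tcp_rot: [2.241, 2.201, 0.0]
ft_force: [-0.4, 2.0, -3.6]
finger_gap: 0.197
time: 7.73
tool_pos: [0.4798, -0.1948, 0.0712]
tcp_rot: [2.241, 2.201, 0.0]
ft_force: [-4.3, 4.2, 9.5]
finger_gap: 0.2
```

```bash
python3 -m inch '0 0 -0.03 0 0 0 1; 0 0 -0.06 0 0 0 1; 0 0 -0.06 0 0 0 1; 0 0 -0.06 0 0 0 1'
python3 - <<'E'
from plan import *
print(observe()['ft_force'],observe()['moment'],observe()['tool_pos'])
t=snap('top','t2');s=snap('scene','s2')
a=over(t,'top',[],(0,0,0,0),(378,200,478,300),4);b=over(s,'scene',[],(0,0,0,0),(175,130,300,230),4)[:,:400+100]
cv2.imwrite('pics/c4.png',cv2.resize(np.hstack([a,b]),(800,356)))
E
```

```text
time: 8.07
tool_pos: [0.4798, -0.1948, 0.0712]
tcp_rot: [2.241, 2.201, 0.0]
ft_force: [-3.3, 4.0, 7.6]
finger_gap: 0.196
[-3.33412637  3.97671455  7.61975568] [0.62372001 0.50989969 0.05414935] [ 0.47979407 -0.19480285  0.07115043]
```

View pics/c4.png

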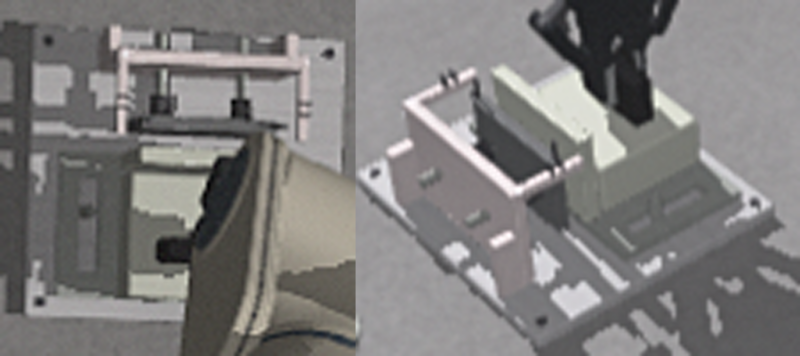

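It lies flat on the dock with stud_a centred in its slot (left crop, about (87,212)). I'll ease the down-force and work out the slide direction.

```bash
python3 -m inch '0 0 -0.03 0 0 0 1; 0 0 -0.05 0 0 0 1; 0 0 -0.05 0 0 0 1; 0 0 -0.05 0 0 0 1'
python3 - <<'E'
from plan import *
st=observe();u=np.array([np.cos(np.radians(-1.05)),np.sin(np.radians(-1.05)),0])
rows(st['tool_pos']+.028*u)
E
```

```text
time: 8.5
tool_pos: [0.4798, -0.1948, 0.0712]
tcp_rot: [2.241, 2.201, 0.0]
ft_force: [-0.5, 4.5, 2.6]
finger_gap: 0.194
shift cm [-0.   2.8  0. ]
```

```bash
python3 -m inch '0 0.2 -0.03 0 0 0 1; 0 0.5 -0.03 0 0 0 1; 0 0.8 -0.03 0 0 0 1; 0 1.1 -0.03 0 0 0 1; 0 1.2 -0.03 0 0 0 1'; python3 -m inch '0 0.2 0 0 0 0 1; 0 0.4 0 0 0 0 1; 0 0.6 0 0 0 0 1; 0 0.8 0 0 0 0 1; 0 0.8 0 0 0 0 1'
```

```text
time: 8.92
tool_pos: [0.4922, -0.1951, 0.0712]
tcp_rot: [-2.241, -2.201, -0.0]
ft_force: [-1.5, 2.2, -3.7]
finger_gap: 0.198
time: 9.33
tool_pos: [0.4988, -0.1952, 0.0713]
tcp_rot: [-2.24, -2.201, 0.002]
ft_force: [-5.9, 0.7, -0.7]
finger_gap: 0.196
```

```bash
python3 -m inch '0 0.15 0 0 0 0 1; 0 0.3 0 0 0 0 1; 0 0.45 0 0 0 0 1; 0 0.5 0 0 0 0 1; 0 0.5 0 0 0 0 1'; python3 -m inch '0 0.1 0 0 0 0 1; 0 0.2 0 0 0 0 1; 0 0.2 0 0 0 0 1; 0 0.2 0 0 0 0 1; 0 0.2 0 0 0 0 1'
python3 - <<'E'
from plan import *
t=snap('top','t3');s=snap('scene','s3')
a=over(t,'top',[],(0,0,0,0),(395,205,475,255),8);b=over(s,'scene',[],(0,0,0,0),(180,140,240,210),9)
cv2.imwrite('pics/c5.png',np.hstack([cv2.resize(a,(480,300)),cv2.resize(b,(257,300))]))
st=observe();print(st['ft_force'],st['moment'],st['tool_pos'])
E
```

```text
time: 9.75
tool_pos: [0.5021, -0.1952, 0.0713]
tcp_rot: [-2.238, -2.199, 0.005]
ft_force: [-13.0, -0.8, 5.7]
finger_gap: 0.197
time: 10.17
tool_pos: [0.5037, -0.1953, 0.0713]
tcp_rot: [-2.237, -2.199, 0.006]
ft_force: [-14.8, -0.8, 5.4]
finger_gap: 0.194
[-14.74718162   0.37547487   7.24970855] [-0.22215671  1.85677329  0.1397572 ] [ 0.50361953 -0.19526374  0.07131079]
```

View pics/c5.png

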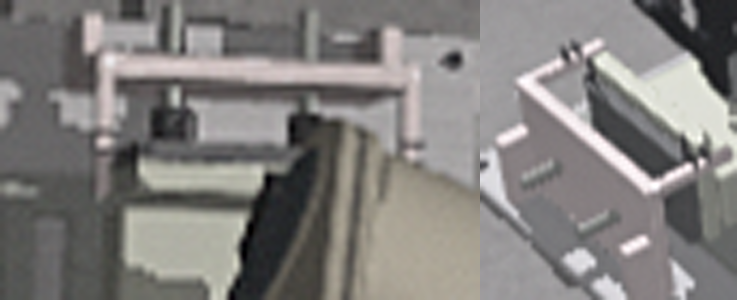

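```bash
python3 -m inch '0 0 -0.03 0 0 0 1; 0 0 -0.05 0 0 0 1; 0 0 -0.05 0 0 0 1; 0 0 -0.05 0 0 0 1; 0 0 -0.05 0 0 0 1'
python3 - <<'E'
from plan import *
t=snap('top','t4');s=snap('scene','s4');t0=cv2.imread('pics/t0.png');s0=cv2.imread('pics/s0.png')
B={'top':(400,215,430,243),'scene':(190,140,240,185)}
k=lambda im,c,box:cv2.resize(over(im,c,[],(0,0,0,0),box,12),None,fx=.999,fy=.999)
A=np.hstack([cv2.resize(over(i,'top',[],(0,)*4,B['top'],10),(300,280)) for i in(t0,t)])
C=np.hstack([cv2.resize(over(i,'scene',[],(0,)*4,B['scene'],8),(400,320)) for i in(s0,s)])
A=cv2.copyMakeBorder(A,0,0,0,200,cv2.BORDER_CONSTANT)
cv2.imwrite('pics/c6.png',np.vstack([A,C]))
st=observe();print(st['ft_force'],st['moment'],st['tool_pos'])
for c in('top','scene'):
    for k in spot_point(c,'plate_face')+spot_point(c,'port_plate'): print(c,np.round(k['at'],4),round(k['p'],2))
E
```

```text
time: 10.68
tool_pos: [0.5037, -0.1953, 0.0714]
tcp_rot: [-2.237, -2.199, 0.006]
ft_force: [-11.9, -2.7, 2.3]
finger_gap: 0.199
[-12.37889686  -1.78519514   1.68212139] [-0.31586765  1.66610641  0.07695501] [ 0.50369439 -0.19528635  0.07140844]
top [ 0.5797 -0.1966  0.0578] 0.53
scene [ 0.5761 -0.1965  0.0552] 0.9
scene [ 5.435e-01 -1.955e-01  3.000e-04] 0.75
```

View pics/c6.png

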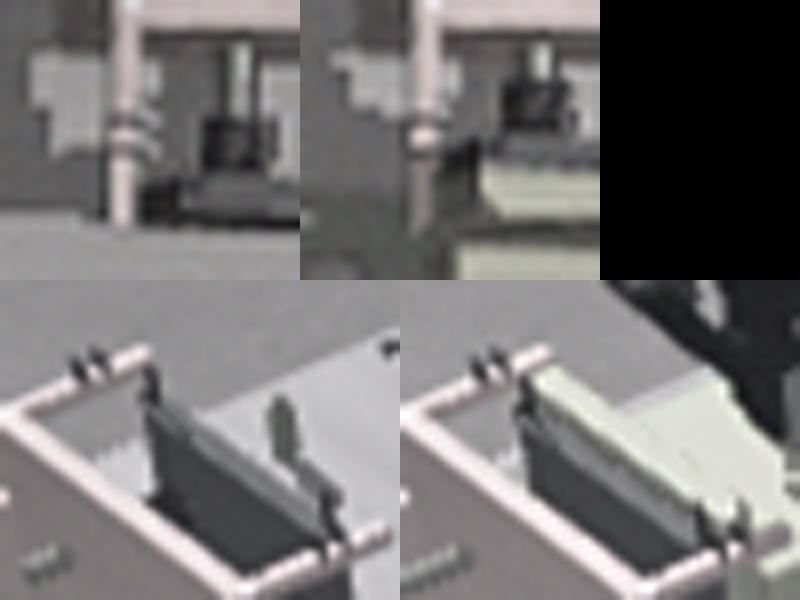

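```bash
cat > trav.py <<'E'
from plan import *
def travel(n):
    d=(.538,-.1955,0,np.radians(-1.05))
    for c,f,box in(('top','t',(417,224,430,236)),('scene','s',(204,150,212,162)),('scene','s',(227,170,236,184))):
        up=8;a,b=[cv2.resize(cv2.imread(f'pics/{f}{k}.png',0),None,fx=up,fy=up,interpolation=cv2.INTER_CUBIC) for k in(0,n)]
        x0,y0,x1,y1=[v*up for v in box]; tm=a[y0:y1,x0:x1]
        q=proj(c,T(*d,[[.034,.05 if box[0]!=204 else -.05,.09],[.044,.05 if box[0]!=204 else -.05,.09]]));v=(q[1]-q[0])/10
        sc=[]
        for t in np.arange(0,24,.25):
            X,Y=np.round(np.array([x0,y0])+v*t*up).astype(int);w=b[Y:Y+y1-y0,X:X+x1-x0]
            sc.append(cv2.matchTemplate(w,tm,cv2.TM_CCOEFF_NORMED)[0,0])
        i=int(np.argmax(sc));print(c,box,'travel mm',i*.25,'score',round(float(max(sc)),3))
if __name__=='__main__':
    import sys;travel(int(sys.argv[1]))
    st=observe();R=Ro.from_rotvec(st['tcp_rot']).as_matrix();print(R.round(4),st['time'],st['ft_force'].round(1),st['tool_pos'].round(4))
E
python3 trav.py 4
```

```text
top (417, 224, 430, 236) travel mm 9.5 score 0.846
scene (204, 150, 212, 162) travel mm 10.0 score 0.736
scene (227, 170, 236, 184) travel mm 10.0 score 0.555
[[ 1.750e-02  9.998e-01 -5.800e-03]
 [ 9.998e-01 -1.750e-02  9.000e-04]
 [ 8.000e-04 -5.900e-03 -1.000e+00]] 10.9833 [-12.8  -2.3   1.4] [ 0.5037 -0.1953  0.0714]
```

Plate travel measures about 9.8 mm, with no difference between its two sides. It needs about 2 mm more, plus a small pitch correction because the tool has deflected 0.33° nose-down.

```bash
python3 -m inch '0 0.08 0 -0.003 0 0 1; 0 0.16 0 -0.006 0 0 1; 0 0.25 0 -0.006 0 0 1; 0 0.25 0 -0.006 0 0 1; 0 0.25 0 -0.006 0 0 1'; python3 -m inch '0 0 0 0 0 0 1; 0 0 0 0 0 0 1; 0 0 0 0 0 0 1'
python3 -c "
from h import *
snap('top','t5');snap('scene','s5')"; python3 trav.py 5
```

```text
time: 11.4
tool_pos: [0.5052, -0.1953, 0.0712]
tcp_rot: [-2.239, -2.201, 0.001]
ft_force: [-15.1, -3.2, 3.3]
finger_gap: 0.195
time: 11.65
tool_pos: [0.5052, -0.1953, 0.0713]
tcp_rot: [-2.239, -2.201, 0.001]
ft_force: [-15.6, -3.5, 4.1]
finger_gap: 0.202
top (417, 224, 430, 236) travel mm 11.5 score 0.797
scene (204, 150, 212, 162) travel mm 11.0 score 0.686
scene (227, 170, 236, 184) travel mm 0.0 score 0.558
[[ 0.0173  0.9998 -0.002 ]
 [ 0.9998 -0.0173  0.0011]
 [ 0.0011 -0.002  -1.    ]] 11.75 [-15.2  -3.1   3.8] [ 0.5051 -0.1953  0.0712]
```

```bash
python3 -m inch '0 0.05 0 -0.002 0 0 1; 0 0.09 0 -0.002 0 0 1; 0 0.09 0 -0.002 0 0 1; 0 0.09 0 -0.002 0 0 1; 0 0.09 0 -0.002 0 0 1'
python3 - <<'E'
from trav import *
t=snap('top','t6');s=snap('scene','s6');travel(6)
st=observe();R=Ro.from_rotvec(st['tcp_rot']).as_matrix();print(R[:,2].round(4),st['ft_force'].round(1),st['tool_pos'].round(4))
A=cv2.resize(over(t,'top',[],(0,)*4,(400,215,430,243),10),(343,320))
C=over(s,'scene',[],(0,)*4,(190,140,245,180),8)
cv2.imwrite('pics/c7.png',np.hstack([A,C]))
E
```

```text
time: 12.17
tool_pos: [0.5057, -0.1953, 0.0712]
tcp_rot: [-2.24, -2.201, -0.0]
ft_force: [-16.0, -3.1, 4.6]
finger_gap: 0.196
top (417, 224, 430, 236) travel mm 12.0 score 0.791
scene (204, 150, 212, 162) travel mm 11.25 score 0.671
scene (227, 170, 236, 184) travel mm 0.0 score 0.586
[-8.0e-04  1.2e-03 -1.0e+00] [-16.2  -3.7   4.6] [ 0.5056 -0.1953  0.0712]
```

View pics/c7.png

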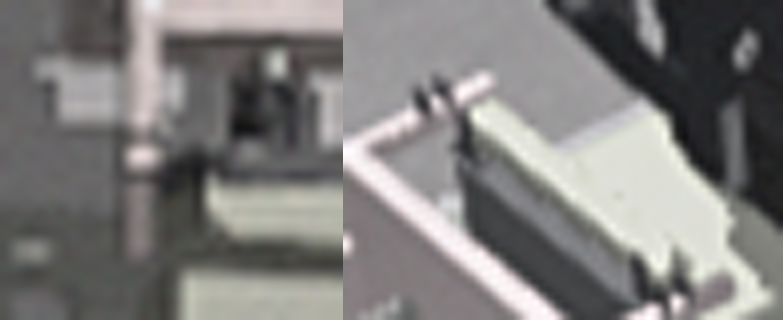

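Travel is about 12 mm and the tool is square to within 0.1°. Holding for over 3 s, then a last enlarged check of pointer and marks.

```bash
python3 -m inch '0 0 0 0 0 0 1; 0 0 0 0 0 0 1; 0 0 0 0 0 0 1; 0 0 0 0 0 0 1; 0 0 0 0 0 0 1'
python3 - <<'E'
from trav import *
t=snap('top','t7');s=snap('scene','s7');travel(7)
t0=cv2.imread('pics/t0.png')
f=lambda im:cv2.convertScaleAbs(over(im,'top',[],(0,)*4,(406,220,426,242),20),alpha=1.8)
cv2.imwrite('pics/c8.png',np.hstack([f(t0),f(t)]))
E
```

```text
time: 12.68
tool_pos: [0.5056, -0.1953, 0.0712]
tcp_rot: [-2.239, -2.201, -0.0]
ft_force: [-16.5, -3.6, 3.9]
finger_gap: 0.197
top (417, 224, 430, 236) travel mm 12.0 score 0.783
scene (204, 150, 212, 162) travel mm 11.25 score 0.673
scene (227, 170, 236, 184) travel mm 0.0 score 0.586
```

View pics/c8.png

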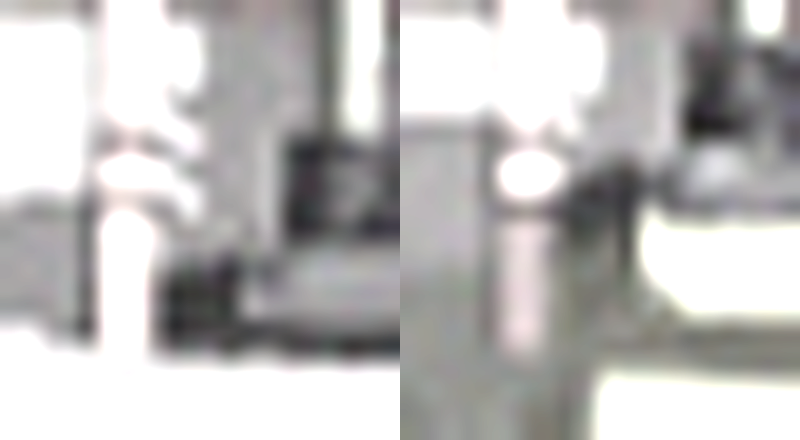

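The left pointer stands between the two marks (rows 135 and 205, pointer about 175–185), shifted about 12 mm from its relaxed position. I'll complete the hold.

```bash
H='x'; python3 -m inch '0 0 0 0 0 0 1; 0 0 0 0 0 0 1; 0 0 0 0 0 0 1; 0 0 0 0 0 0 1; 0 0 0 0 0 0 1' | head -1
python3 -m inch '0 0 0 0 0 0 1; 0 0 0 0 0 0 1; 0 0 0 0 0 0 1; 0 0 0 0 0 0 1; 0 0 0 0 0 0 1' | head -1
python3 -m inch '0 0 0 0 0 0 1; 0 0 0 0 0 0 1; 0 0 0 0 0 0 1; 0 0 0 0 0 0 1; 0 0 0 0 0 0 1' | head -1
python3 -m inch '0 0 0 0 0 0 1; 0 0 0 0 0 0 1; 0 0 0 0 0 0 1; 0 0 0 0 0 0 1; 0 0 0 0 0 0 1' | head -1
python3 -m inch '0 0 0 0 0 0 1; 0 0 0 0 0 0 1; 0 0 0 0 0 0 1; 0 0 0 0 0 0 1; 0 0 0 0 0 0 1' | head -1
python3 -m inch '0 0 0 0 0 0 1; 0 0 0 0 0 0 1; 0 0 0 0 0 0 1; 0 0 0 0 0 0 1; 0 0 0 0 0 0 1' | head -1
python3 -m inch '0 0 0 0 0 0 1; 0 0 0 0 0 0 1; 0 0 0 0 0 0 1; 0 0 0 0 0 0 1; 0 0 0 0 0 0 1'
python3 -m inch '0 0 0 0 0 0 1; 0 0 0 0 0 0 1; 0 0 0 0 0 0 1; 0 0 0 0 0 0 1; 0 0 0 0 0 0 1'
python3 -c "
from trav import *
snap('top','t8');snap('scene','s8');travel(8);print(observe()['ft_force'].round(1),observe()['time']);sign_off()"
```

```text
time: 13.2
time: 13.62
time: 14.03
time: 14.45
time: 14.87
time: 15.28
time: 15.7
tool_pos: [0.5056, -0.1953, 0.0712]
tcp_rot: [-2.239, -2.201, -0.0]
ft_force: [-16.6, -3.0, 4.5]
finger_gap: 0.195
time: 16.12
tool_pos: [0.5057, -0.1953, 0.0712]
tcp_rot: [-2.239, -2.201, -0.0]
ft_force: [-16.8, -3.6, 5.1]
finger_gap: 0.195
top (417, 224, 430, 236) travel mm 12.0 score 0.789
scene (204, 150, 212, 162) travel mm 11.25 score 0.672
scene (227, 170, 236, 184) travel mm 0.0 score 0.586
[-15.6  -2.7   5.4] 16.2167
the job is handed in; nothing more can be done
```

I lifted the middle-sized module by its handle, lowered it over both studs onto the dock, and slid it against the port plate. I then held it pressed for about 4 s and handed the job in at 16.2 s with the robot still pressing.

**Last checks:**
- **Plate travel:** it measured 12.0 mm in the top view and 11.25 mm in the scene view. In the last enlarged view the left pointer stood between its two marks, well short of the 24 mm stop.
- **Squareness:** the tool was within about 0.1° of square, and its pose did not change during the hold.
- **Force:** the wrist read about 16 N along the push, more than the 12 N the travel implies. I put the difference down to friction on the dock, since the tool also presses it down with about 11 N. There was also a small sideways force of about 3 N.

**Checks that failed or disagreed:**
- The travel check on the near-side pointer stopped working: it matched poorly, read 0 mm from 11 mm of travel onwards, and I ignored it. At 9.8 mm both sides had still agreed.
- The full outline fit of the module in the gripper failed because the arm hid part of it. I aligned it instead by looking at the stud through the left slot.

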